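# Strip a trap body and lay its valve lever out beside its twin

## Task

Lift the white nylon cap off the round iron trap body and set it down, right way up, on the bare bench. Take out the steel lever that stands on edge inside, lay it flat on the black rubber mat and let go of it; then pick it up again and lay it flat in the empty half of the wooden layout board, beside the lever already there: parallel to it, narrow noses pointing the same way and ends level. Drop nothing, and leave the other lever and everything else on the bench where they are.

Things in the scene. Friction and masses are not known exactly. Their poses are not given: they have to be found in the camera images.
- trap: round open-topped iron trap body, fixed: outside diameter 152 mm, inside 136 mm, rim 60 mm and inner floor 12 mm above the bench; foot flange of diameter 188 mm; two pipe stubs on its +x and -x sides reach 100 mm from the axis. Ribs inside, 22 mm high, 32 to 48 mm either side of the centre, keep the lever on edge along x. Origin: centre of the underside; z up
- cap: loose white nylon cap on the trap's rim: disc of diameter 156 mm, 8 mm thick, with a spigot of diameter 128 mm, 6 mm high, under it and a grip rib on top (70 mm along the cap's x, 18 mm wide, 26 mm high). Origin: centre of the spigot's underside, 6 mm below the disc, 40 mm below the rib's top. z up. 0.24 kg
- bare_bench (a point): a point on the bench top between the robot and the trap; the bench is bare for 85 mm around it, room enough for the cap
- lever: flat steel lever 120 mm long, 12 mm thick: a broad part 80 x 36 mm, then a narrow nose 40 x 18 mm on the same centre line. At first it stands on edge in the trap, top edge 12 mm below the rim. Origin: centre of mass, mid-width and mid-thickness, 68 mm from the nose's end. x to the nose, y through the thickness, z across the width (up while on edge, level when flat). 0.32 kg
- lever_nose (a point): middle of the end face of the lever's narrow nose
- twin: a second lever of the same shape and size, lying flat in one half of the layout board: origin at its centre of mass, 6 mm above the board; x towards its nose, y across its width, z up. Not to be moved
- mat: black rubber mat fixed on the bench, 180 mm (x) by 150 mm (y) and 8 mm thick; origin: centre of the underside
- board: wooden layout board fixed on the bench, 160 mm (x) by 210 mm (y), 10 mm thick, halved along its x by a central rib 5 mm wide standing 5 mm above it. The twin lies in the half at negative y, about 52 mm from the rib's middle; the half at positive y is empty. Origin: centre of the underside
- disc: bystander: bronze valve disc, diameter 60 mm, 20 mm high, origin under its centre
- plug_a: bystander: hex steel plug standing on its head, 40 mm across flats, 62 mm high, origin under its centre
- plug_b: bystander: a second such plug
- collar: bystander: copper sealing ring, diameter 90 mm, 12 mm high
- wrench: bystander: wrench 200 mm long, lying flat
- tin: bystander: grey tin, diameter 66 mm, 110 mm high
Mind the look-alikes: they are no part of the job. Of the things like the cap, leave any that is pink or red; of the rest the larger one is meant.

How it is judged:
By the outcome, as a careful person would: the job done as asked, in the order asked, and still so for the second after the job is handed in, with the robot touching nothing.
It also fails if it takes over 61 s, if anything falls off the work surface, if the arm or the gripper's body presses on something with over 40 N, if the wrist force passes 120 N, or if a joint passes its speed limit or range.

## Robot

A 7-joint arm with a two-finger parallel gripper is mounted at the origin on the work surface. World frame = base frame: x ahead of the robot, y to its left, z up, the work surface at z = 0. Lengths are in m, angles in rad, forces in N, time in s.
With the tool pointing down it reaches from about 0.425 to 0.95 m from the base axis. Payload 4.7 kg.
Tool frame: the origin (TCP) lies on the centre line of the jaws, within the pads' length; the fingertips stand 14 mm ahead of it and the grasp point (between the pads) lies 5 mm behind it; z points along the fingers, y is the line along which they close (so a half turn about z gives the same grasp; the last joint's range is limited). The gripper opens to 85 mm and grips with 20 to 120 N. Pads are 22 mm wide; open, the fingers measure 114 mm over their backs; the gripper's body (76 mm by 85 mm) begins 54 mm behind the grasp point. The pads swing forward as they close: fully open they stand 13 mm farther back than shut.
Start: joints at [1.224, 0.469, -0.049, 1.532, 0.024, 1.141, -0.082], TCP at [0.211, -0.641, 0.245] pointing down, gripper open.
Joint ranges: [-2.59, 2.59], [-0.33, 1.99], [-1.39, 1.29], [0.1, 2.45], [-1.04, 4.18], [0.21, 1.99], [-2.66, 2.66]. Speed limits (rad/s): [2.57, 2.57, 3.14, 3.14, 3.14, 3.14, 3.14].

## Interface

Orientations are given as a unit quaternion [x, y, z, w].
In Python, from bench import * gives the robot as it stands. The module is installed in compiled form; this text tells all that it offers.
- The arm moves only by the tool send_rows, never from a script. Its argument "plan" is a list of rows, each an object with "dp": the shift along the tool's x, y, z in m, a list of three; "turn": the turn, a rotation vector about the tool's x, y, z in rad, a list of three; "fingers": the opening, from 0 (shut) to 1 (fully open). A call has 1 to 8 rows; each row is the pose to reach, as a shift and turn from the pose commanded when the call began, along the tool's axes at that moment; what a row does not reach only later rows make up. A row lasts 1/8 s, in which the tool goes at most 62.5 mm and 10.7 degrees, less where a joint would pass 70% of its speed; a pose out of reach is approached as far as the arm can. A call with a gripper value outside its range is refused whole. The fingers move at their own pace and stop on an object; "grip_force" is the grip in N (left out, the last holds). Time passes only in rows, so rows that repeat a pose let the fingers close. It gives the time, the measured TCP pose, the force, the opening and the grip force at its end, in the units of the state.
- get_state(): the state, without advancing time (a new reading comes with each control period).
- read_camera(name): name is "side" or "top"; returns a dict with "image" (480x640x3 uint8, red, green, blue), "z_map" (480x640 float32, m along the optical axis (not along the pixel's ray), 0 where there is no reading), "mtx" (3x3 intrinsics, pixels), "eye" and "attitude" of the camera in the world. Camera axes: x right, y down, z forward; pixel columns grow to the right and rows downward; lengths in m; the calibration is good to about 2 mm. A picture is of the moment at which its call begins.
- sign_off(): hands the job in; it is judged then, once.
Trained networks look in a picture, given as the dict that the camera call returned (one of the last four; its "shot" number tells which), for a name from the list of things; names that differ only in an ending like _2 or _b are one class to them, and where a whole thing is asked for, a point or a joint stands for the part that bears it (a point fixed in the world has none). Each returns a list of dicts, best first, with "conf" (0 to 1); they miss things now and then, are a little off and sometimes report something else, mostly with a low value. They report only what shows in the picture. A call takes as long as a camera call. They do not tell look-alikes from the thing itself.
- spot_in(picture, name): "box" ([left, top, right, bottom] in pixels, round what is visible of it).
- pinpoint(picture, name): "at" ([column, row] in pixels: a listed point, or the origin of a listed thing).
The state is a dict: "time": time; "joints": joint angles; "dq": joint speeds; "joint_efforts": joint torques, N m; "position": TCP position; "ee_rot": TCP orientation; "wrist_force": force on the tool from outside, world axes, zero at the start; "torque": the same for the moment, N m; "finger_gap": opening from 0.0 (shut) to 1.0 (fully open); "grasp_force": force on a finger pad.
Only numpy, scipy, OpenCV 4.12 (cv2) and the standard library are available. Lean on these libraries where they do the work, as an engineer would, in place of code of your own. Each camera call takes 0.05 s, during which the arm holds its last target. There are 200 camera calls.

## Working session

There is one attempt and no reset: what is moved stays moved. The work goes in short steps, Python scripts to look and compute and a tool call to move; the robot and the scene stay as the last step left them, time stands still between calls to the robot, and variables do not carry over. Pictures are saved under pics/ and viewed, at most 10 in all, crops included, and the job is handed in when it is done.

Besides the shell and the picture viewer there is one more tool, called after "Call:" as a command line: name --argument value ..., lists and objects as JSON in quotes. send_rows: Moves the arm, as the interface text tells. Its arguments: {"type":"object","properties":{"plan":{"type":"array","items":{"type":"object","properties":{"dp":{"type":"array","items":{"type":"number"}},"turn":{"type":"array","items":{"type":"number"}},"fingers":{"type":"number"}}}},"grip_force":{"type":"number"}},"required":["plan"]}

```bash
mkdir -p pics; cat > h.py <<'E'
from bench import *
import numpy as np, cv2
from scipy.spatial.transform import Rotation as R
def rot(a):
    a=np.array(a,float); return a if a.shape==(3,3) else R.from_quat(a).as_matrix()
def px(p,u,v,z=None):
    d=p["z_map"][int(round(v)),int(round(u))] if z is None else z
    K=p["mtx"]; return rot(p["attitude"])@(np.array([(u-K[0][2])/K[0][0],(v-K[1][2])/K[1][1],1])*d)+np.array(p["eye"])
def atz(p,u,v,h):
    r=px(p,u,v,1.0)-np.array(p["eye"]); e=np.array(p["eye"]); return e+r*(h-e[2])/r[2]
def cloud(p):
    K=p["mtx"]; v,u=np.mgrid[:480,:640]; d=p["z_map"]
    c=np.stack([(u-K[0][2])/K[0][0]*d,(v-K[1][2])/K[1][1]*d,d],-1)
    return c@rot(p["attitude"]).T+np.array(p["eye"])
def save(p,n,crop=None,s=1):
    im=p["image"][:,:,::-1]
    if crop: l,t,r,b=crop; im=im[t:b,l:r]
    cv2.imwrite("pics/"+n,cv2.resize(im,None,fx=s,fy=s,interpolation=cv2.INTER_CUBIC))
def project(p,X):
    c=rot(p["attitude"]).T@(np.array(X)-np.array(p["eye"])); K=p["mtx"]
    return np.array([K[0][0]*c[0]/c[2]+K[0][2],K[1][1]*c[1]/c[2]+K[1][2]])
E
python3 - <<'E'
from h import *
np.set_printoptions(precision=3,suppress=True)
s=get_state();print(s)
for n in("top","side"):
    p=read_camera(n);save(p,n+"1.png");print(n,p["eye"],p["attitude"],p["mtx"])
    for k in "trap cap bare_bench lever lever_nose twin mat board disc plug_a collar wrench tin".split():
        print(k,[(np.round(d["at"]),round(d["conf"],2),px(p,*d["at"]).round(3)) for d in pinpoint(p,k)])
E
```

```text
{'time': 0.0, 'joints': array([ 1.224,  0.469, -0.049,  1.534,  0.024,  1.141, -0.082]), 'dq': array([ 0.001, -0.   , -0.001, -0.001, -0.001, -0.001,  0.001]), 'joint_efforts': array([  0.   , -51.031,  -0.047, -23.771,   0.011,   0.008,   0.   ]), 'position': array([ 0.211, -0.641,  0.244]), 'ee_rot': array([ 0.987,  0.158, -0.   , -0.001]), 'wrist_force': array([0.698, 0.3  , 0.42 ]), 'torque': array([ 0.093,  0.05 , -0.046]), 'grasp_force': 0.0, 'finger_gap': 0.9991712479634272}
top [ 0.276 -0.003  1.322] [-0.694  0.715 -0.058  0.069] [[608.462   0.    322.568]
 [  0.    608.462 249.744]
 [  0.      0.      1.   ]]
trap []
cap [(array([197., 392.]), 0.66, array([0.222, 0.28 , 0.037])), (array([327., 188.]), 0.58, array([ 0.637, -0.   ,  0.073])), (array([228., 123.]), 0.58, array([0.816, 0.219, 0.016])), (array([460., 363.]), 0.55, array([ 0.266, -0.266,  0.029]))]
bare_bench [(array([333., 293.]), 0.79, array([ 0.422, -0.006,  0.002])), (array([527., 191.]), 0.43, array([ 0.637, -0.446,  0.003]))]
lever []
lever_nose []
twin [(array([187., 269.]), 0.66, array([0.48 , 0.307, 0.027
[... 1400 characters left out ...]
 189.]), 0.71, array([0.48 , 0.293, 0.022]))]
mat [(array([370., 410.]), 0.86, array([ 0.498, -0.343,  0.006]))]
board [(array([256., 179.]), 0.81, array([0.491, 0.35 , 0.01 ]))]
disc [(array([232., 245.]), 0.83, array([0.372, 0.124, 0.015]))]
plug_a [(array([273., 337.]), 0.97, array([ 0.387, -0.153,  0.024])), (array([344., 182.]), 0.91, array([0.703, 0.241, 0.015]))]
collar [(array([451., 342.]), 0.63, array([ 0.703, -0.276,  0.001])), (array([480., 438.]), 0.33, array([ 0.644, -0.451,  0.007]))]
wrench [(array([478., 438.]), 0.72, array([ 0.642, -0.449,  0.005])), (array([369., 235.]), 0.48, array([ 0.647, -0.019,  0.075]))]
tin [(array([300., 150.]), 0.87, array([0.644, 0.42 , 0.019]))]
```

View pics/top1.png

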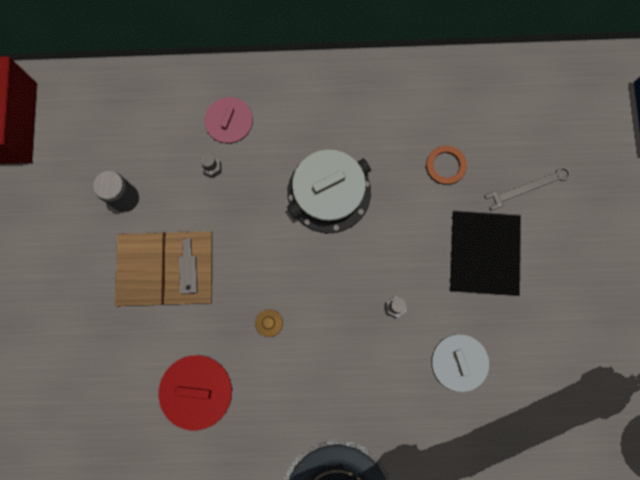

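View pics/side1.png

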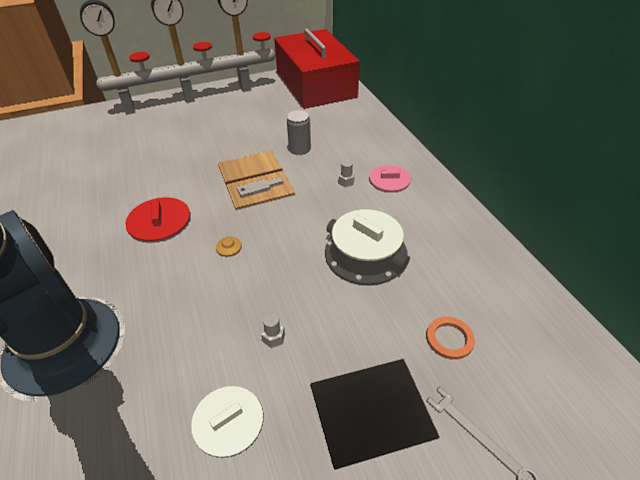

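Top view: cap candidates are white on trap (329,186), small white on bench (460,362), pink (228,120) and red (195,392). The larger white one on the trap at (329,186) is meant. The lookalikes for the lever: only the twin at (188,268), nose up (+x). Empty half of the board is at (140,268); mat at (486,253).

```bash
python3 - <<'E'
from h import *
np.set_printoptions(precision=4,suppress=True)
for n in("top","side"):
    p=read_camera(n);c=cloud(p)
    if n=="top": save(p,"crop1.png",(270,130,390,250),4)
    def sel(x,y,r,lo,hi): 
        m=(np.hypot(c[...,0]-x,c[...,1]-y)<r)&(c[...,2]>lo)&(c[...,2]<hi)&(p["z_map"]>0); return m
    def rect(m,h):
        # project mask pixels onto plane h using rays
        v,u=np.nonzero(m); P=np.array([atz(p,a,b,h)[:2] for a,b in zip(u,v)],np.float32)
        r=cv2.minAreaRect(P); return r,len(P),P.mean(0)
    m=sel(.64,0,.06,.083,.11); print(n,"rib",rect(m,.094),np.median(c[m][:,2]))
    m=sel(.64,0,.1,.06,.078); print("disc",cv2.minEnclosingCircle(np.ascontiguousarray(c[m][:,:2],dtype=np.float32)),np.median(c[m][:,2]))
    im=p["image"].astype(int); g=im.max(-1)-im.min(-1)
    reg=sel(.49,.35,.14,-.02,.05)
    m=reg&(g>35); m=cv2.morphologyEx(m.astype(np.uint8),cv2.MORPH_OPEN,np.ones((3,3)))>0
    print("board",rect(m,.010),np.median(c[m][:,2]))
    br,_,_=rect(m,.010); poly=cv2.boxPoints(br)
    m2=np.zeros(m.shape,bool)
    for v,u in zip(*np.nonzero(reg)):
        if g[v,u]<25 and cv2.pointPolygonTest(poly,tuple(map(float,atz(p,u,v,.01)[:2])),True)>.006: m2[v,u]=1
    m2=cv2.morphologyEx(m2.astype(np.uint8),cv2.MORPH_OPEN,np.ones((2,2)))>0
    print("twin",rect(m2,.022),np.median(c[m2][:,2]))
    m=sel(.495,-.34,.15,-.02,.04)&(im.max(-1)<30); print("mat",rect(m,.008),np.median(c[m][:,2]))
    m=sel(.42,0,.1,.005,.2); print("bare clutter",m.sum())
    for k in ["bare_bench"]:print([(d["at"],d["conf"],atz(p,*d["at"],0)) for d in pinpoint(p,k)])
E
```

```text
top rib (((0.6472057104110718, -0.004184402525424957), (0.020323021337389946, 0.07007244229316711), 25.524717330932617), 316, array([ 0.6475, -0.0039], dtype=float32)) 0.0949855035404008
disc ((0.6490378975868225, -0.002830040641129017), 0.07877875119447708) 0.06933948546078716
board (((0.48762673139572144, 0.36332422494888306), (0.1588062345981598, 0.2095929980278015), 0.024496974423527718), 5892, array([0.4876, 0.3707], dtype=float32)) 0.011197977538327297
twin (((0.4859994649887085, 0.30537569522857666), (0.11936965584754944, 0.03627714514732361), 2.9147045612335205), 763, array([0.4778, 0.3051], dtype=float32)) 0.022713669612580034
mat (((0.4995780289173126, -0.34086620807647705), (0.1461038589477539, 0.1749640554189682), 84.21728515625), 5270, array([ 0.4987, -0.3409], dtype=float32)) 0.00934875746619468
bare clutter 594
[]
side rib (((0.6473732590675354, -0.010480575263500214), (0.027045853435993195, 0.07456886768341064), 25.698389053344727), 279, array([ 0.6484, -0.011 ], dtype=float32)) 0.09246007217148622
disc ((0.6499757170677185, -0.004596165847033262), 0.07900438457727432) 0.06748658544826536
board (((0.48943066596984863, 0.35935550928115845), (0.2208000272512436, 0.16173043847084045), 89.96356201171875), 2354, array([0.4884, 0.3593], dtype=float32)) 0.009206887603533664
twin (((0.4921834468841553, 0.2959960699081421), (0.12062926590442657, 0.04365575313568115), 2.8179304599761963), 407, array([0.4858, 0.2956], dtype=float32)) 0.02018205222907654
mat (((0.5004743337631226, -0.3428516387939453), (0.1483960896730423, 0.17745493352413177), 84.39619445800781), 305, array([ 0.4529, -0.3821], dtype=float32)) 0.006877029144631175
bare clutter 0
[([270.1, 283.6], 0.88, array([ 0.4222, -0.0067,  0.    ]))]
```

View pics/crop1.png

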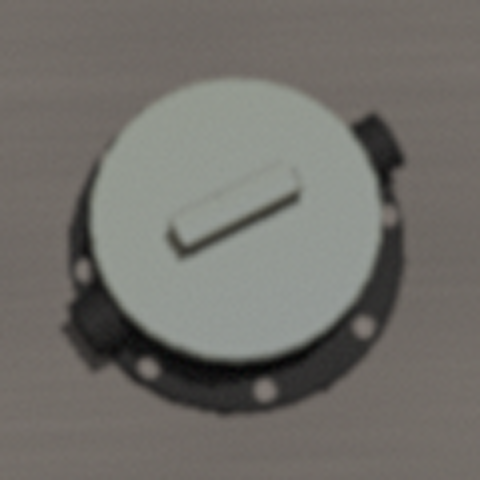

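The crop confirms it: white cap (not pink/red, 156 mm diameter, rib top at 94 mm) on the iron trap, rib from (175,235) to (295,180). The sizes match what was given. Now moving.

```bash
cat >> h.py <<'E'
def to(x,y,z,yaw,base=None):
    """dp, turn from measured pose to TCP x,y,z, tool down, tool y at yaw deg (mod 180)"""
    s=get_state(); R0=R.from_quat(s["ee_rot"]) if base is None else base
    best=None
    for a in(yaw,yaw+180):
        t=np.radians(a); Y=np.array([np.cos(t),np.sin(t),0]); Z=np.array([0,0,-1.]); 
        T=R.from_matrix(np.stack([np.cross(Y,Z),Y,Z],1)); rv=(R0.inv()*T).as_rotvec()
        q=s["joints"]
        print("a",a,"dp",R0.inv().apply(np.array([x,y,z])-s["position"]).round(4),"turn",rv.round(4))
    y0=R0.as_matrix()[:,1]; print("t",s["time"].__round__(2) if hasattr(s["time"],"__round__") else s["time"],"pos",s["position"].round(4),"yaw y",np.degrees(np.arctan2(y0[1],y0[0])).round(2),"tilt z",R0.as_matrix()[:,2].round(3),"j7",round(float(s["joints"][6]),2),"gap",round(s["finger_gap"],3),"F",s["wrist_force"].round(1),"gf",s["grasp_force"])
E
python3 -c "
from h import *
to(.648,-.0035,.17,25.5)"
```

```text
a 25.5 dp [ 0.6144 -0.4692  0.0753] turn [ 0.      0.     -1.6981]
a 205.5 dp [ 0.6144 -0.4692  0.0753] turn [ 0.     -0.      1.4435]
t 1.6 pos [ 0.211  -0.6412  0.2453] yaw y -71.79 tilt z [ 0. -0. -1.] j7 -0.08 gap 1.002 F [-0.1 -0.3  0.5] gf 0.0
```

Call:
send_rows --plan '[{"dp": [0.047,-0.036,0.006],"turn": [0,0,-0.13],"fingers": 1},{"dp": [0.095,-0.072,0.012],"turn": [0,0,-0.26],"fingers": 1},{"dp": [0.142,-0.108,0.017],"turn": [0,0,-0.39],"fingers": 1},{"dp": [0.189,-0.144,0.023],"turn": [0,0,-0.52],"fingers": 1},{"dp": [0.236,-0.18,0.029],"turn": [0,0,-0.65],"fingers": 1},{"dp": [0.284,-0.217,0.035],"turn": [0,0,-0.78],"fingers": 1},{"dp": [0.331,-0.253,0.04],"turn": [0,0,-0.91],"fingers": 1},{"dp": [0.378,-0.289,0.046],"turn": [0,0,-1.04],"fingers": 1}]'

```text
time: 2.6
position: [0.4808, -0.2471, 0.1997]
ee_rot: [0.777, 0.629, 0.0, 0.001]
wrist_force: [0.4, -0.5, -0.6]
finger_gap: 1.0
grasp_force: 0.0
```

```bash
python3 -c "
from h import *
to(.648,-.0035,.14,25.5)"
```

```text
a 25.5 dp [0.2731 0.1129 0.0596] turn [ 0.001   0.001  -0.6541]
a 205.5 dp [0.2731 0.1129 0.0596] turn [ 1.3000e-03 -1.3000e-03  2.4875e+00]
t 2.6 pos [ 0.4808 -0.2471  0.1997] yaw y -11.98 tilt z [ 0.001 -0.001 -1.   ] j7 0.03 gap 1.0 F [ 0.4 -0.5 -0.6] gf 0.0
```

Call:
send_rows --plan '[{"dp": [0.046,0.019,0.01],"turn": [0,0,-0.11],"fingers": 1},{"dp": [0.091,0.038,0.02],"turn": [0,0,-0.22],"fingers": 1},{"dp": [0.137,0.057,0.03],"turn": [0,0,-0.33],"fingers": 1},{"dp": [0.182,0.075,0.04],"turn": [0,0,-0.44],"fingers": 1},{"dp": [0.228,0.094,0.05],"turn": [0,0,-0.55],"fingers": 1},{"dp": [0.273,0.113,0.06],"turn": [0,0,-0.654],"fingers": 0.7},{"dp": [0.273,0.113,0.06],"turn": [0,0,-0.654],"fingers": 0.6}]'

```text
time: 3.48
position: [0.6488, -0.0003, 0.1386]
ee_rot: [0.533, 0.846, 0.002, -0.001]
wrist_force: [-0.7, -1.5, -0.1]
finger_gap: 0.613
grasp_force: 0.0
```

```bash
python3 -c "
from h import *
to(.648,-.0035,.086,25.5)"
```

```text
a 25.5 dp [-0.0027 -0.0022  0.0526] turn [ 0.0015 -0.0035  0.0026]
a 205.5 dp [-0.0027 -0.0022  0.0526] turn [ 5.400e-03  2.400e-03 -3.139e+00]
t 3.48 pos [ 6.488e-01 -3.000e-04  1.386e-01] yaw y 25.65 tilt z [-0.     0.004 -1.   ] j7 0.07 gap 0.613 F [-0.7 -1.5 -0.1] gf 0.0
```

Call:
send_rows --grip_force 60 --plan '[{"dp": [-0.001,-0.002,0.03],"turn": [0,0,0],"fingers": 0.5},{"dp": [-0.002,-0.002,0.053],"turn": [0,0,0],"fingers": 0.5},{"dp": [-0.002,-0.002,0.053],"turn": [0,0,0],"fingers": 0.3},{"dp": [-0.002,-0.002,0.053],"turn": [0,0,0],"fingers": 0},{"dp": [-0.002,-0.002,0.053],"turn": [0,0,0],"fingers": 0},{"dp": [-0.002,-0.002,0.053],"turn": [0,0,0],"fingers": 0},{"dp": [-0.002,-0.002,0.053],"turn": [0,0,0],"fingers": 0}]'

```text
time: 4.35
position: [0.6486, -0.008, 0.0877]
ee_rot: [0.535, 0.845, 0.001, 0.002]
wrist_force: [4.9, 1.3, -1.2]
finger_gap: 0.197
grasp_force: 61.7
```

```bash
python3 -c "
from h import *
to(.648,-.0035,.17,25.5)
to(.428,-.0035,.17,25.5)"
```

```text
a 25.5 dp [ 0.0042  0.0017 -0.0823] turn [ 0.0042  0.0013 -0.0041]
a 205.5 dp [ 0.0042  0.0017 -0.0823] turn [ 2.1000e-03 -6.6000e-03  3.1375e+00]
t 4.35 pos [ 0.6486 -0.008   0.0877] yaw y 25.27 tilt z [ 0.004  0.001 -1.   ] j7 0.04 gap 0.197 F [ 4.9  1.3 -1.2] gf 61.69541895389557
a 25.5 dp [ 0.0981 -0.1973 -0.0833] turn [ 0.0042  0.0013 -0.0041]
a 205.5 dp [ 0.0981 -0.1973 -0.0833] turn [ 2.1000e-03 -6.6000e-03  3.1375e+00]
t 4.35 pos [ 0.6486 -0.008   0.0877] yaw y 25.27 tilt z [ 0.004  0.001 -1.   ] j7 0.04 gap 0.197 F [ 4.9  1.3 -1.2] gf 61.69541895389557
```

Call:
send_rows --plan '[{"dp": [0,0,-0.02],"turn": [0,0,0],"fingers": 0},{"dp": [0,0,-0.05],"turn": [0,0,0],"fingers": 0},{"dp": [0,0,-0.08],"turn": [0,0,0],"fingers": 0},{"dp": [0.02,-0.045,-0.083],"turn": [0,0,0],"fingers": 0},{"dp": [0.042,-0.09,-0.083],"turn": [0,0,0],"fingers": 0},{"dp": [0.062,-0.135,-0.083],"turn": [0,0,0],"fingers": 0},{"dp": [0.085,-0.18,-0.083],"turn": [0,0,0],"fingers": 0},{"dp": [0.095,-0.197,-0.083],"turn": [0,0,0],"fingers": 0}]'

```text
time: 5.35
position: [0.4232, -0.0073, 0.169]
ee_rot: [0.535, 0.845, -0.003, -0.001]
wrist_force: [1.2, 0.4, -1.6]
finger_gap: 0.195
grasp_force: 61.4
```

```bash
python3 -c "
from h import *
to(.428,-.0035,.034,25.5)
p=read_camera('side');c=cloud(p)
save(p,'s2.png',(180,150,480,390),2)
from scipy.spatial.transform import Rotation
p=read_camera('top');save(p,'t2.png',(270,130,400,380),2.4)
"
```

```text
a 25.5 dp [0.0015 0.0069 0.1349] turn [-0.0067  0.0007 -0.0044]
a 205.5 dp [0.0015 0.0069 0.1349] turn [1.2000e-03 1.0400e-02 3.1371e+00]
t 5.35 pos [ 0.4232 -0.0073  0.169 ] yaw y 25.25 tilt z [-0.006 -0.004 -1.   ] j7 0.16 gap 0.195 F [ 1.2  0.4 -1.6] gf 61.39171600341797
```

View pics/s2.png

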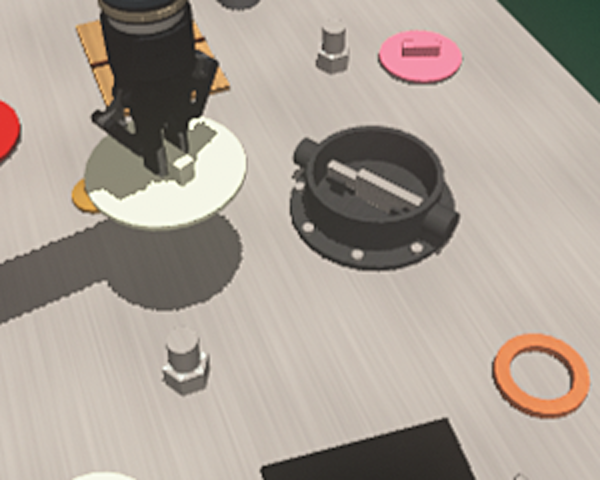

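The picture shows the cap held level at (165,170), the lever on edge in the open trap at (375,185). Setting the cap down.

Call:
send_rows --plan '[{"dp": [0.001,0.005,0.045],"turn": [0,0,0],"fingers": 0},{"dp": [0.001,0.005,0.09],"turn": [0,0,0],"fingers": 0},{"dp": [0.001,0.005,0.115],"turn": [0,0,0],"fingers": 0},{"dp": [0.001,0.005,0.128],"turn": [0,0,0],"fingers": 0},{"dp": [0.001,0.005,0.133],"turn": [0,0,0],"fingers": 0},{"dp": [0.001,0.005,0.133],"turn": [0,0,0],"fingers": 0}]'

```text
time: 6.2
position: [0.433, -0.0034, 0.0368]
ee_rot: [0.535, 0.845, 0.0, 0.0]
wrist_force: [0.4, 0.1, -1.7]
finger_gap: 0.194
grasp_force: 61.3
```

```bash
python3 -c "
from h import *
np.set_printoptions(precision=4,suppress=True)
to(.428,-.0035,.034,25.5)
p=read_camera('top');c=cloud(p)
# lever top edges
from scipy.ndimage import label
m=(np.hypot(c[...,0]-.648,c[...,1]+.003)<.062)&(c[...,2]>.028)&(c[...,2]<.06)
P=c[m]; print(m.sum(), np.histogram(P[:,2],bins=16,range=(.028,.06)))
ctr=P[:,:2].mean(0); w,V=np.linalg.eigh(np.cov((P[:,:2]-ctr).T)); a=V[:,1]; print(ctr,'axis deg',np.degrees(np.arctan2(a[1],a[0])))
t=(P[:,:2]-ctr)@a
for lo in np.arange(-.08,.08,.01):
  k=(t>=lo)&(t<lo+.01)
  if k.sum(): print(lo.round(2),k.sum(),np.percentile(P[k][:,2],[20,50,80]),P[k][:,:2].mean(0))
print([(d['conf'],d['at'],px(p,*d['at'])) for k in ('lever','lever_nose','trap') for d in pinpoint(p,k)])
save(p,'t3.png',(280,140,380,240),5)
"
```

```text
a 25.5 dp [ 0.0021 -0.0045  0.0028] turn [ 0.0007  0.0007 -0.0041]
a 205.5 dp [ 0.0021 -0.0045  0.0028] turn [ 0.0011 -0.0011  3.1375]
t 6.2 pos [ 0.433  -0.0034  0.0368] yaw y 25.26 tilt z [ 0.001 -0.    -1.   ] j7 -0.11 gap 0.194 F [ 0.4  0.1 -1.7] gf 61.274460554122925
468 (array([17, 21, 28, 40, 38, 39, 49, 23, 33, 46, 64, 44, 20,  5,  1,  0]), array([0.028, 0.03 , 0.032, 0.034, 0.036, 0.038, 0.04 , 0.042, 0.044,
       0.046, 0.048, 0.05 , 0.052, 0.054, 0.056, 0.058, 0.06 ]))
[ 0.6477 -0.0044] axis deg 121.03503753894087
-0.06 32 [0.0439 0.0479 0.0501] [ 0.676  -0.0511]
-0.05 49 [0.033  0.0451 0.05  ] [ 0.6705 -0.0428]
-0.04 52 [0.0338 0.0459 0.0494] [ 0.6665 -0.0344]
-0.03 34 [0.0425 0.0488 0.0517] [ 0.6602 -0.026 ]
-0.02 35 [0.0429 0.0478 0.0502] [ 0.6553 -0.017 ]
-0.01 34 [0.0406 0.0484 0.0513] [ 0.6495 -0.0089]
-0.0 32 [0.0435 0.0471 0.0499] [ 0.645  -0.0003]
0.01 37 [0.0425 0.0464 0.0496] [0.6401 0.0086]
0.02 30 [0.0359 0.0397 0.0414] [0.635  0.0169]
0.03 48 [0.0338 0.0367 0.0397] [0.63   0.0263]
0.04 52 [0.0332 0.0366 0.0403] [0.6245 0.0336]
0.05 32 [0.0377 0.0394 0.0413] [0.6194 0.0426]
0.06 1 [0.0426 0.0426 0.0426] [0.6148 0.0461]
[(0.78, [331.6, 187.4], array([ 0.6467, -0.0104,  0.0471])), (0.33, [210.0, 165.9], array([0.7019, 0.253 , 0.0544])), (0.93, [309.6, 203.8], array([0.6163, 0.0388, 0.029 ])), (0.4, [127.0, 195.6], array([0.6368, 0.428 , 0.0686])), (0.68, [330.2, 193.5], array([ 0.6425, -0.0071,  0.0136]))]
```

View pics/t3.png

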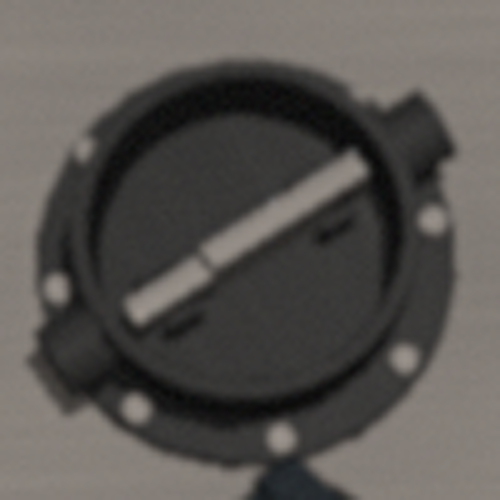

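The crop shows the lever along the line from (135,312), the nose end, to (360,160), with the step to the narrow part at (205,258). The nose points to about +121° in the world, standing on edge with its top at 48 mm, as described. First, finish setting down the cap.

Call:
send_rows --plan '[{"dp": [0,0,0.002],"turn": [0,0,0],"fingers": 0},{"dp": [0,0,0.003],"turn": [0,0,0],"fingers": 0},{"dp": [0,0,0.003],"turn": [0,0,0],"fingers": 0}]'

```text
time: 6.78
position: [0.4323, -0.0035, 0.0332]
ee_rot: [0.535, 0.845, -0.0, -0.0]
wrist_force: [0.3, 0.4, -3.0]
finger_gap: 0.195
grasp_force: 61.3
```

```bash
python3 -c "
from h import *
to(.428,-.0035,.034,25.5)"
```

```text
a 25.5 dp [ 0.0018 -0.0039 -0.0008] turn [-0.0001  0.0001 -0.0041]
a 205.5 dp [ 0.0018 -0.0039 -0.0008] turn [1.0000e-04 2.0000e-04 3.1375e+00]
t 6.78 pos [ 0.4323 -0.0035  0.0332] yaw y 25.27 tilt z [-0. -0. -1.] j7 -0.11 gap 0.195 F [ 0.3  0.4 -3. ] gf 61.2899386882782
```

Call:
send_rows --plan '[{"dp": [0,0,0.0015],"turn": [0,0,0],"fingers": 0},{"dp": [0,0,0.0015],"turn": [0,0,0],"fingers": 0}]'

```text
time: 7.02
position: [0.4324, -0.0034, 0.0318]
ee_rot: [0.535, 0.845, 0.0, 0.0]
wrist_force: [-0.5, -0.4, -1.9]
finger_gap: 0.197
grasp_force: 61.4
```

Call:
send_rows --plan '[{"dp": [0,0,0.0015],"turn": [0,0,0],"fingers": 0},{"dp": [0,0,0.0015],"turn": [0,0,0],"fingers": 0}]'

```text
time: 7.28
position: [0.4327, -0.0033, 0.0309]
ee_rot: [0.535, 0.845, -0.0, 0.0]
wrist_force: [-1.0, 1.4, 6.3]
finger_gap: 0.194
grasp_force: 62.7
```

Contact at last (force up 6 N). Release and rise.

Call:
send_rows --plan '[{"dp": [0,0,0],"turn": [0,0,0],"fingers": 0.25},{"dp": [0,0,0],"turn": [0,0,0],"fingers": 0.5},{"dp": [0,0,0],"turn": [0,0,0],"fingers": 0.5},{"dp": [0,0,-0.05],"turn": [0,0,0],"fingers": 0.5},{"dp": [0,0,-0.09],"turn": [0,0,0],"fingers": 0.5},{"dp": [0,0,-0.09],"turn": [0,0,0],"fingers": 0.5}]'

```text
time: 8.02
position: [0.4344, -0.0034, 0.1227]
ee_rot: [0.536, 0.844, 0.001, 0.003]
wrist_force: [0.1, -0.3, -0.7]
finger_gap: 0.503
grasp_force: 0.0
```

```bash
python3 -c "
from h import *
np.set_printoptions(precision=4,suppress=True)
to(.650,-.0085,.12,31)
p=read_camera('side');c=cloud(p)
m=(np.hypot(c[...,0]-.648,c[...,1]+.003)<.062)&(c[...,2]>.044)&(c[...,2]<.056)&(p['image'].max(-1)>110)
# bright lever top edge (broad part)
v,u=np.nonzero(m); P=np.array([atz(p,a,b,.048)[:2] for a,b in zip(u,v)],np.float32); print('side',len(P),cv2.minAreaRect(P))
"
```

```text
a 31 dp [-0.0965  0.1929  0.0041] turn [ 0.0052  0.0037 -0.1007]
a 211 dp [-0.0965  0.1929  0.0041] turn [ 0.0056 -0.0079  3.0409]
t 8.03 pos [ 0.4344 -0.0034  0.1227] yaw y 25.23 tilt z [ 0.006 -0.001 -1.   ] j7 0.05 gap 0.503 F [ 0.1 -0.3 -0.7] gf 0.0
side 146 ((0.6602185964584351, -0.022858217358589172), (0.011837327852845192, 0.07578053325414658), 31.2034969329834)
```

Call:
send_rows --plan '[{"dp": [-0.024,0.048,0.0],"turn": [0,0,-0.1],"fingers": 0.5},{"dp": [-0.048,0.097,0.0],"turn": [0,0,-0.1],"fingers": 0.5},{"dp": [-0.072,0.145,0.0],"turn": [0,0,-0.1],"fingers": 0.5},{"dp": [-0.093,0.192,0.004],"turn": [0,0,-0.1],"fingers": 0.5},{"dp": [-0.093,0.194,0.004],"turn": [0,0,-0.1],"fingers": 0.5},{"dp": [-0.093,0.194,0.004],"turn": [0,0,-0.1],"fingers": 0.5}]'

```text
time: 8.82
position: [0.6459, -0.0043, 0.1143]
ee_rot: [0.492, 0.871, -0.001, -0.002]
wrist_force: [0.1, -0.4, -0.4]
finger_gap: 0.499
grasp_force: 0.0
```

```bash
python3 -c "
from h import *
to(.653,-.0115,.038,31)"
```

```text
a 31 dp [-0.01    0.0026  0.0763] turn [-0.0034 -0.002   0.0009]
a 211 dp [-0.01    0.0026  0.0763] turn [ 0.0032 -0.0053 -3.1407]
t 8.82 pos [ 0.6459 -0.0043  0.1143] yaw y 31.05 tilt z [-0.004  0.    -1.   ] j7 0.13 gap 0.499 F [ 0.1 -0.4 -0.4] gf 0.0
```

Call:
send_rows --grip_force 80 --plan '[{"dp": [-0.01,0.0025,0.02],"turn": [0,0,0],"fingers": 0.5},{"dp": [-0.01,0.0025,0.05],"turn": [0,0,0],"fingers": 0.5},{"dp": [-0.01,0.0025,0.075],"turn": [0,0,0],"fingers": 0.5},{"dp": [-0.01,0.0025,0.076],"turn": [0,0,0],"fingers": 0.5}]'

```text
time: 9.32
position: [0.6522, -0.0132, 0.0373]
ee_rot: [0.493, 0.87, -0.002, -0.002]
wrist_force: [0.2, 0.2, 1.0]
finger_gap: 0.503
grasp_force: 0.0
```

```bash
python3 -c "
from h import *
to(.653,-.0115,.038,31)"
```

```text
a 31 dp [ 0.001   0.0016 -0.0007] turn [-0.0055 -0.0021 -0.0003]
a 211 dp [ 0.001   0.0016 -0.0007] turn [-0.0033  0.0086  3.1412]
t 9.32 pos [ 0.6522 -0.0132  0.0373] yaw y 30.98 tilt z [-0.006 -0.001 -1.   ] j7 0.09 gap 0.503 F [0.2 0.2 1. ] gf 0.0
```

Call:
send_rows --plan '[{"dp": [0,0.001,0],"turn": [0,0,0],"fingers": 0.2},{"dp": [0,0.001,0],"turn": [0,0,0],"fingers": 0},{"dp": [0,0.001,0],"turn": [0,0,0],"fingers": 0},{"dp": [0,0.001,0],"turn": [0,0,0],"fingers": 0},{"dp": [0,0.001,-0.005],"turn": [0,0,0],"fingers": 0}]'

```text
time: 9.95
position: [0.6549, -0.0117, 0.0448]
ee_rot: [0.492, 0.87, -0.001, -0.001]
wrist_force: [0.5, -0.2, -2.9]
finger_gap: 0.121
grasp_force: 79.2
```

```bash
python3 -c "
from h import *
to(.5,-.34,.16,-34)"
```

```text
a -34 dp [-0.2016 -0.302  -0.1148] turn [-1.6000e-03  4.0000e-04  1.1344e+00]
a 146 dp [-0.2016 -0.302  -0.1148] turn [-4.0000e-04 -1.8000e-03 -2.0072e+00]
t 9.95 pos [ 0.6549 -0.0117  0.0448] yaw y 31.0 tilt z [-0.001 -0.    -1.   ] j7 0.1 gap 0.121 F [ 0.5 -0.2 -2.9] gf 79.2211639881134
```

Call:
send_rows --plan '[{"dp": [0,0,-0.03],"turn": [0,0,0],"fingers": 0},{"dp": [0,0,-0.07],"turn": [0,0,0],"fingers": 0},{"dp": [0,0,-0.1],"turn": [0,0,0],"fingers": 0},{"dp": [-0.026,-0.039,-0.105],"turn": [0,0,0.15],"fingers": 0},{"dp": [-0.052,-0.078,-0.105],"turn": [0,0,0.3],"fingers": 0},{"dp": [-0.078,-0.117,-0.105],"turn": [0,0,0.45],"fingers": 0},{"dp": [-0.104,-0.156,-0.105],"turn": [0,0,0.6],"fingers": 0},{"dp": [-0.13,-0.195,-0.105],"turn": [0,0,0.75],"fingers": 0}]'

```text
time: 10.95
position: [0.5539, -0.2245, 0.1497]
ee_rot: [0.779, 0.628, -0.0, -0.001]
wrist_force: [0.5, -0.4, -2.7]
finger_gap: 0.124
grasp_force: 79.1
```

```bash
python3 -c "
from h import *
to(.5,-.34,.12,-34)"
```

```text
a -34 dp [-0.1243 -0.0281  0.0297] turn [-1.400e-03  1.000e-04  3.796e-01]
a 146 dp [-0.1243 -0.0281  0.0297] turn [-2.000e-04 -2.000e-03 -2.762e+00]
t 10.95 pos [ 0.5539 -0.2245  0.1497] yaw y -12.25 tilt z [-0.001  0.    -1.   ] j7 -0.12 gap 0.124 F [ 0.5 -0.4 -2.7] gf 79.0872323513031
```

Call:
send_rows --plan '[{"dp": [-0.03,-0.005,0.007],"turn": [0,0,0.1],"fingers": 0},{"dp": [-0.062,-0.01,0.015],"turn": [0,0,0.2],"fingers": 0},{"dp": [-0.093,-0.014,0.022],"turn": [0,0,0.3],"fingers": 0},{"dp": [-0.124,-0.018,0.03],"turn": [0,0,0.38],"fingers": 0},{"dp": [-0.129,-0.018,0.04],"turn": [0,0,0.38],"fingers": 0},{"dp": [-0.129,-0.018,0.05],"turn": [0,0,0.38],"fingers": 0}]'

```text
time: 11.7
position: [0.5111, -0.346, 0.0995]
ee_rot: [0.882, 0.471, 0.0, -0.0]
wrist_force: [0.1, 0.9, -2.6]
finger_gap: 0.119
grasp_force: 79.1
```

```bash
python3 -c "
from h import *
to(.509,-.347,.06,-34)"
```

```text
a -34 dp [-0.002  -0.0011  0.0395] turn [-0.0003 -0.0006  0.0036]
a 146 dp [-0.002  -0.0011  0.0395] turn [ 1.000e-03 -4.000e-04 -3.138e+00]
t 11.7 pos [ 0.5111 -0.346   0.0995] yaw y -33.79 tilt z [ 0.     0.001 -1.   ] j7 -0.25 gap 0.119 F [ 0.1  0.9 -2.6] gf 79.0835452079773
```

Tilt by −0.5 rad about tool x (lean inward) and come down near the mat.

Call:
send_rows --plan '[{"dp": [-0.001,-0.001,0.01],"turn": [-0.13,0,0],"fingers": 0},{"dp": [-0.001,-0.001,0.02],"turn": [-0.26,0,0],"fingers": 0},{"dp": [-0.001,-0.001,0.035],"turn": [-0.39,0,0],"fingers": 0},{"dp": [-0.001,-0.001,0.048],"turn": [-0.5,0,0],"fingers": 0},{"dp": [-0.001,-0.001,0.058],"turn": [-0.5,0,0],"fingers": 0},{"dp": [-0.001,-0.001,0.06],"turn": [-0.5,0,0],"fingers": 0}]'

```text
time: 12.45
position: [0.5015, -0.3487, 0.044]
ee_rot: [0.86, 0.459, 0.092, 0.201]
wrist_force: [-0.7, -0.2, -3.9]
finger_gap: 0.115
grasp_force: 80.8
```

```bash
cat >> h.py <<'E'
def w2t(d):
    s=get_state(); return R.from_quat(s["ee_rot"]).inv().apply(d).round(4)
E
python3 -c "
from h import *
to(.509,-.347,.0345,-34)
print('down 1mm',w2t([0,0,-.001]),'inward 1mm',w2t([-.00083,.00056,0]))
p=read_camera('side');save(p,'s4.png',(290,250,490,430),3)"
```

```text
a -34 dp [0.0059 0.0007 0.0107] turn [0.4449 0.0272 0.0035]
a 146 dp [0.0059 0.0007 0.0107] turn [-0.0424  0.6924 -3.0605]
t 12.45 pos [ 0.5015 -0.3487  0.044 ] yaw y -33.41 tilt z [ 0.342 -0.262 -0.902] j7 -1.41 gap 0.115 F [-0.7 -0.2 -3.9] gf 80.8420193195343
down 1mm [ 0.     -0.0004  0.0009] inward 1mm [-0.     -0.0009 -0.0004]
```

View pics/s4.png

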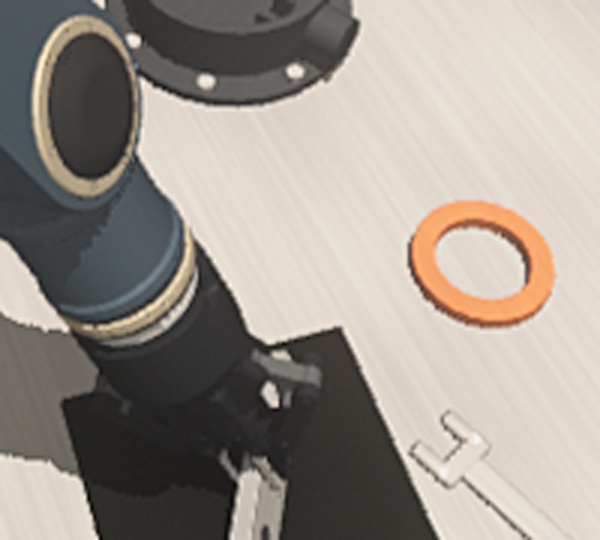

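The lever is held leaning over the mat, its end at (260,500), well inside the mat. Continue down to contact.

Call:
send_rows --plan '[{"dp": [0,-0.002,0.0045],"turn": [0,0,0],"fingers": 0},{"dp": [0,-0.003,0.0063],"turn": [0,0,0],"fingers": 0},{"dp": [0,-0.003,0.0063],"turn": [0,0,0],"fingers": 0}]'

```text
time: 12.88
position: [0.5013, -0.3498, 0.0377]
ee_rot: [0.86, 0.459, 0.091, 0.201]
wrist_force: [0.5, -0.2, -1.6]
finger_gap: 0.119
grasp_force: 81.0
```

```bash
python3 -c "
from h import *
to(.509,-.347,.0345,-34)
print('down 1mm',w2t([0,0,-.001]),'inward 1mm',w2t([-.00083,.00056,0]))"
```

```text
a -34 dp [0.0067 0.003  0.0048] turn [0.4447 0.028  0.0029]
a 146 dp [0.0067 0.003  0.0048] turn [-0.0436  0.6922 -3.0611]
t 12.88 pos [ 0.5013 -0.3498  0.0377] yaw y -33.43 tilt z [ 0.342 -0.262 -0.902] j7 -1.46 gap 0.119 F [ 0.5 -0.2 -1.6] gf 80.95437526702881
down 1mm [ 0.     -0.0004  0.0009] inward 1mm [-0.     -0.0009 -0.0004]
```

Call:
send_rows --plan '[{"dp": [0,-0.001,0.002],"turn": [0,0,0],"fingers": 0},{"dp": [0,-0.0015,0.0032],"turn": [0,0,0],"fingers": 0},{"dp": [0,-0.0015,0.0032],"turn": [0,0,0],"fingers": 0}]'

```text
time: 13.25
position: [0.5016, -0.3503, 0.0369]
ee_rot: [0.86, 0.459, 0.092, 0.203]
wrist_force: [-11.6, 7.8, 22.5]
finger_gap: 0.119
grasp_force: 84.9
```

Contact (22 N). Relieve, then open gradually so the lever lies down against the inner finger.

Call:
send_rows --grip_force 40 --plan '[{"dp": [0,0.0012,-0.0025],"turn": [0,0,0],"fingers": 0},{"dp": [0,0.0012,-0.0025],"turn": [0,0,0],"fingers": 0.15},{"dp": [0,0.0015,-0.003],"turn": [0,0,0],"fingers": 0.2},{"dp": [0,0.002,-0.004],"turn": [0,0,0],"fingers": 0.25},{"dp": [0,0.002,-0.004],"turn": [0,0,0],"fingers": 0.3},{"dp": [0,0.002,-0.004],"turn": [0,0,0],"fingers": 0.3}]'

```text
time: 14.0
position: [0.5006, -0.3509, 0.0384]
ee_rot: [0.861, 0.459, 0.091, 0.201]
wrist_force: [-0.6, -0.7, -0.4]
finger_gap: 0.302
grasp_force: 0.2
```

```bash
python3 -c "
from h import *
to(.509,-.347,.0345,-34)
print('down 1mm',w2t([0,0,-.001]),'inward 1mm',w2t([-.00083,.00056,0]))"
```

```text
a -34 dp [0.008  0.0027 0.0053] turn [0.4445 0.0294 0.0014]
a 146 dp [0.008  0.0027 0.0053] turn [-0.0458  0.6921 -3.0626]
t 14.0 pos [ 0.5006 -0.3509  0.0384] yaw y -33.5 tilt z [ 0.341 -0.264 -0.902] j7 -1.45 gap 0.302 F [-0.6 -0.7 -0.4] gf 0.2053558043553494
down 1mm [ 0.     -0.0004  0.0009] inward 1mm [-0.     -0.0009 -0.0004]
```

Call:
send_rows --plan '[{"dp": [0,0,0],"turn": [0.06,0,0],"fingers": 0.38},{"dp": [0,0,0],"turn": [0.12,0,0],"fingers": 0.45},{"dp": [0,0,0],"turn": [0.18,0,0],"fingers": 0.53},{"dp": [0,0,0],"turn": [0.24,0,0],"fingers": 0.6},{"dp": [0,0,0],"turn": [0.24,0,0],"fingers": 0.6}]'

```text
time: 14.62
position: [0.501, -0.3515, 0.0383]
ee_rot: [0.879, 0.465, 0.036, 0.097]
wrist_force: [-0.9, 0.6, -0.9]
finger_gap: 0.606
grasp_force: 0.5
```

```bash
python3 -c "
from h import *
to(.5006,-.3509,.024,-34)
print('down 1mm',w2t([0,0,-.001]),'inward 1mm',w2t([-.00083,.00056,0]))
p=read_camera('side');save(p,'s5.png',(290,300,490,470),3)"
```

```text
a -34 dp [ 0.0006 -0.0036  0.0138] turn [ 0.2053  0.0283 -0.0037]
a 146 dp [ 0.0006 -0.0036  0.0138] turn [ 0.0443 -0.3215  3.1211]
t 14.62 pos [ 0.501  -0.3515  0.0383] yaw y -34.04 tilt z [ 0.153 -0.138 -0.979] j7 -0.77 gap 0.606 F [-0.9  0.6 -0.9] gf 0.45782406348735094
down 1mm [ 0.     -0.0002  0.001 ] inward 1mm [-0.     -0.001  -0.0002]
```

View pics/s5.png

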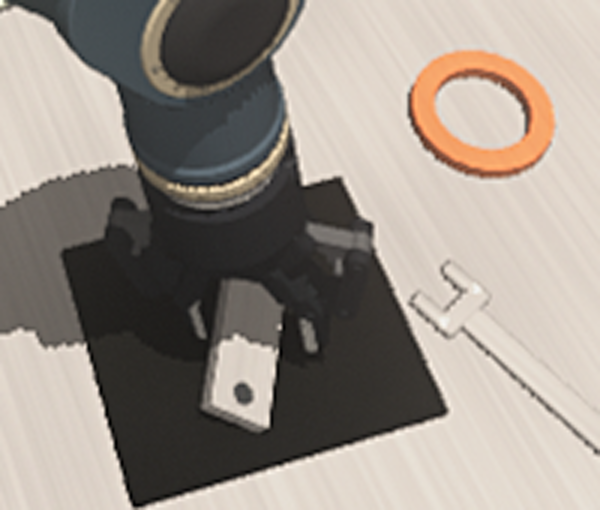

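The lever leans at a shallow angle on the left (inner) finger at (200,320), its end at (240,400), on the mat. Lower it the rest of the way.

Call:
send_rows --plan '[{"dp": [0,-0.001,0.004],"turn": [0.05,0,0],"fingers": 0.65},{"dp": [0,-0.002,0.008],"turn": [0.1,0,0],"fingers": 0.7},{"dp": [0,-0.003,0.012],"turn": [0.15,0.01,0],"fingers": 0.75},{"dp": [0,-0.0045,0.0145],"turn": [0.2,0.02,0],"fingers": 0.85},{"dp": [0,-0.006,0.0165],"turn": [0.2,0.02,0],"fingers": 1},{"dp": [0,-0.007,0.0165],"turn": [0.2,0.02,0],"fingers": 1},{"dp": [0,-0.007,0.0165],"turn": [0.2,0.02,0],"fingers": 1}]'

```text
time: 15.55
position: [0.4971, -0.3489, 0.021]
ee_rot: [0.883, 0.469, -0.003, 0.004]
wrist_force: [0.5, -0.9, -0.6]
finger_gap: 0.997
grasp_force: 0.0
```

```bash
python3 -c "
from h import *
to(.5006,-.3509,.15,-34)
to(.40,-.20,.25,-34)"
```

```text
a -34 dp [-0.001   0.0047 -0.1289] turn [ 0.0051  0.0096 -0.002 ]
a 146 dp [-0.001   0.0047 -0.1289] turn [ 0.0151 -0.008   3.1395]
t 15.55 pos [ 0.4971 -0.3489  0.021 ] yaw y -34.11 tilt z [-0.001 -0.011 -1.   ] j7 -0.61 gap 0.997 F [ 0.5 -0.9 -0.6] gf 0.0
a -34 dp [ 0.0665 -0.1627 -0.2305] turn [ 0.0051  0.0096 -0.002 ]
a 146 dp [ 0.0665 -0.1627 -0.2305] turn [ 0.0151 -0.008   3.1395]
t 15.55 pos [ 0.4971 -0.3489  0.021 ] yaw y -34.11 tilt z [-0.001 -0.011 -1.   ] j7 -0.61 gap 0.997 F [ 0.5 -0.9 -0.6] gf 0.0
```

Call:
send_rows --plan '[{"dp": [0,0,-0.03],"turn": [0,0.01,0],"fingers": 1},{"dp": [0,0,-0.08],"turn": [0,0.01,0],"fingers": 1},{"dp": [0,-0.03,-0.13],"turn": [0,0.01,0],"fingers": 1},{"dp": [0.02,-0.06,-0.17],"turn": [0,0.01,0],"fingers": 1},{"dp": [0.04,-0.1,-0.2],"turn": [0,0.01,0],"fingers": 1},{"dp": [0.06,-0.13,-0.22],"turn": [0,0.01,0],"fingers": 1}]'

```text
time: 16.3
position: [0.4232, -0.2229, 0.241]
ee_rot: [0.883, 0.469, 0.001, 0.003]
wrist_force: [0.5, -0.8, 0.2]
finger_gap: 1.001
grasp_force: 0.0
```

```bash
cat > lev.py <<'E'
from h import *
def lever_fit(p,x,y,r,h,base):
    """pose of a lever lying with its top at height h near x,y; base=surface height"""
    c=cloud(p); im=p["image"].astype(int)
    m=(np.hypot(c[...,0]-x,c[...,1]-y)<r)&(im.max(-1)>60)&(im.max(-1)-im.min(-1)<28)&(c[...,2]>base+.005)&(c[...,2]<h+.02)
    n,l,st,_=cv2.connectedComponentsWithStats(m.astype(np.uint8)); k=1+st[1:,4].argmax(); m=l==k
    v,u=np.nonzero(m); P=np.array([atz(p,a,b,h)[:2] for a,b in zip(u,v)])
    from scipy.optimize import minimize
    # template: maximise overlap; lever outline with origin at COM, 68 to nose
    poly=np.array([[68,9],[28,9],[28,18],[-52,18],[-52,-18],[28,-18],[28,-9],[68,-9]])/1e3
    S=2000; o=np.array([x,y])-r-.03; N=int((2*r+.06)*S)
    obs=np.zeros((N,N),np.uint8); hull=[]
    for a,b in zip(u,v):
        q=np.array([atz(p,a+i,b+j,h)[:2] for i,j in((-.5,-.5),(.5,-.5),(.5,.5),(-.5,.5))]); cv2.fillConvexPoly(obs,np.round((q-o)*S).astype(int),1)
    def cost(q):
        t=np.radians(q[2]); M=np.array([[np.cos(t),-np.sin(t)],[np.sin(t),np.cos(t)]])
        T=np.zeros((N,N),np.uint8); cv2.fillPoly(T,[np.round(((poly@M.T+q[:2])-o)*S*16).astype(np.int32)],1,shift=4)
        return float((T!=obs).sum())
    ctr=P.mean(0); w,V=np.linalg.eigh(np.cov((P-ctr).T)); a0=np.degrees(np.arctan2(V[1,1],V[0,1])); best=None
    for a in(a0,a0+180):
        s0=np.array([*ctr,a]); s=minimize(cost,s0,method="Nelder-Mead",options=dict(initial_simplex=s0+np.array([[0,0,0],[.008,0,0],[0,.008,0],[0,0,5]])))
        if best is None or s.fun<best.fun: best=s
    return best.x,best.fun/(poly.shape[0] and .00360*S*S), np.median(c[m][:,2])
E
python3 -c "
from lev import *
np.set_printoptions(precision=4,suppress=True)
to(.497,-.345,.03,-34)
p=read_camera('top')
print('lever',lever_fit(p,.49,-.34,.1,.020,.008))
print('twin',lever_fit(p,.48,.305,.075,.022,.010))
print([(k,d['conf'],atz(p,*d['at'],.02)) for k in('lever','lever_nose') for d in pinpoint(p,k)])
q=read_camera('side')
print('lever side',lever_fit(q,.49,-.34,.1,.020,.008))
print('twin side',lever_fit(q,.48,.3,.075,.022,.010))
save(p,'t6.png',(400,180,560,320),4)"
```

```text
a -34 dp [-0.0596  0.1282  0.212 ] turn [ 0.0068  0.0007 -0.0022]
a 146 dp [-0.0596  0.1282  0.212 ] turn [ 0.0011 -0.0107  3.1394]
t 16.3 pos [ 0.4232 -0.2229  0.241 ] yaw y -34.13 tilt z [ 0.005 -0.004 -1.   ] j7 -0.47 gap 1.001 F [ 0.5 -0.8  0.2] gf 0.0Traceback (most recent call last):
  File "<string>", line 6, in <module>
    print('lever',lever_fit(p,.49,-.34,.1,.020,.008))
                  ~~~~~~~~~^^^^^^^^^^^^^^^^^^^^^^^^^
  File "lev.py", line 6, in lever_fit
    n,l,st,_=cv2.connectedComponentsWithStats(m.astype(np.uint8)); k=1+st[1:,4].argmax(); m=l==k
                                                                       ~~~~~~~~~~~~~~~^^
ValueError: attempt to get argmax of an empty sequence
```

```bash
python3 -c "
from lev import *
np.set_printoptions(precision=4,suppress=True)
for n in('top','side'):
  p=read_camera(n); c=cloud(p)
  m=(np.hypot(c[...,0]-.49,c[...,1]+.34)<.08)
  print(n,m.sum(),np.percentile(p['image'][m].max(-1),[5,25,50,75,95]),np.percentile(c[m][:,2],[5,25,50,75,95]))
  for k,a in(('lever',(.49,-.34,.1,.020,.008)),('twin',(.48,.305,.075,.022,.010))):
    try: print(k,lever_fit(p,*a))
    except Exception as e: print(k,e)
  print([(k,round(d['conf'],2),d['at'],atz(p,*d['at'],.02)) for k in('lever','lever_nose') for d in pinpoint(p,k)])
"
```

```text
top 12 [ 25.    28.25  63.    77.5  103.05] [-0.0023  0.0029  0.0067  0.0096  0.0141]
lever attempt to get argmax of an empty sequence
twin (array([0.4813, 0.3075, 2.756 ]), np.float64(0.05368055555555556), np.float64(0.023049626302941828))
[]
side 7470 [ 42.  47.  51.  59. 222.] [0.0049 0.0065 0.0077 0.0173 0.3303]
lever (array([ 0.4957, -0.3462, 56.0077]), np.float64(0.04902777777777778), np.float64(0.019061539818074347))
twin (array([ 0.4656,  0.3024, 13.6623]), np.float64(0.5457638888888889), np.float64(0.021333432038681766))
[('lever', 0.98, [368.7, 412.6], array([ 0.4915, -0.3512,  0.02  ])), ('lever', 0.62, [257.9, 188.8], array([0.4823, 0.2949, 0.02  ])), ('lever_nose', 0.83, [374.1, 373.7], array([ 0.531 , -0.2908,  0.02  ]))]
```

Side fit: lever flat on the mat (top at 19 mm), COM (0.495,−0.346), nose at 56°. Now re-pick it from above across its width.

Call:
send_rows --plan '[{"dp": [-0.02,0.04,0.05],"turn": [0,0,0],"fingers": 0.75},{"dp": [-0.04,0.08,0.1],"turn": [0,0,0],"fingers": 0.75},{"dp": [-0.058,0.125,0.14],"turn": [0,0,0],"fingers": 0.75},{"dp": [-0.058,0.127,0.165],"turn": [0,0,0],"fingers": 0.75},{"dp": [-0.058,0.127,0.165],"turn": [0,0,0],"fingers": 0.75}]'

```text
time: 17.27
position: [0.4954, -0.3441, 0.0713]
ee_rot: [0.884, 0.468, 0.0, -0.002]
wrist_force: [-0.3, -0.1, 0.7]
finger_gap: 0.749
grasp_force: 0.0
```

```bash
python3 -c "
from h import *
to(.4952,-.3452,.024,-34)"
```

```text
a -34 dp [-0.0012  0.0006  0.0473] turn [-0.0024 -0.0019 -0.0044]
a 146 dp [-0.0012  0.0006  0.0473] turn [-2.9000e-03  3.8000e-03  3.1372e+00]
t 17.27 pos [ 0.4954 -0.3441  0.0713] yaw y -34.25 tilt z [-0.001  0.003 -1.   ] j7 -0.56 gap 0.749 F [-0.3 -0.1  0.7] gf 0.0
```

Call:
send_rows --grip_force 70 --plan '[{"dp": [-0.001,0.0005,0.025],"turn": [0,0,0],"fingers": 0.75},{"dp": [-0.001,0.0005,0.042],"turn": [0,0,0],"fingers": 0.65},{"dp": [-0.001,0.0005,0.0465],"turn": [0,0,0],"fingers": 0.55},{"dp": [-0.001,0.0005,0.0465],"turn": [0,0,0],"fingers": 0.55},{"dp": [-0.001,0.0005,0.0465],"turn": [0,0,0],"fingers": 0.3},{"dp": [-0.001,0.0005,0.0465],"turn": [0,0,0],"fingers": 0.2},{"dp": [-0.001,0.0005,0.0465],"turn": [0,0,0],"fingers": 0.2}]'

```text
time: 18.15
position: [0.4974, -0.3451, 0.0302]
ee_rot: [0.884, 0.468, 0.001, 0.002]
wrist_force: [-2.9, 1.3, 4.8]
finger_gap: 0.38
grasp_force: 69.1
```

```bash
python3 -c "
from h import *
to(.4952,-.3452,.024,-34)"
```

```text
a -34 dp [-0.0013 -0.0018  0.0062] turn [ 0.0053 -0.0005 -0.0027]
a 146 dp [-0.0013 -0.0018  0.0062] turn [-8.0000e-04 -8.4000e-03  3.1388e+00]
t 18.15 pos [ 0.4974 -0.3451  0.0302] yaw y -34.16 tilt z [ 0.005 -0.003 -1.   ] j7 -0.61 gap 0.38 F [-2.9  1.3  4.8] gf 69.08263249788433
```

Call:
send_rows --plan '[{"dp": [0,0,-0.01],"turn": [0,0,0],"fingers": 0.2},{"dp": [0,0,-0.03],"turn": [0,0,0],"fingers": 0.2},{"dp": [0,0,-0.04],"turn": [0,0,0],"fingers": 0.2},{"dp": [0,0,-0.04],"turn": [0,0,0],"fingers": 0.2}]'

```text
time: 18.65
position: [0.4977, -0.3456, 0.0702]
ee_rot: [0.884, 0.468, 0.002, 0.003]
wrist_force: [0.2, -1.0, -3.9]
finger_gap: 0.383
grasp_force: 69.9
```

```bash
python3 -c "
from lev import *
np.set_printoptions(precision=4,suppress=True)
to(.50,-.2,.2,-34)
q=read_camera('side'); c=cloud(q); m=(np.hypot(c[...,0]-.49,c[...,1]+.34)<.07)&(q['image'].min(-1)>130)
print(m.sum(),np.percentile(c[m],[10,50,90],axis=0))
save(q,'s7.png',(300,300,480,440),3)"
```

```text
a -34 dp [ 0.1219 -0.0789 -0.1302] turn [ 0.0074 -0.001  -0.003 ]
a 146 dp [ 0.1219 -0.0789 -0.1302] turn [-0.0016 -0.0117  3.1386]
t 18.65 pos [ 0.4977 -0.3456  0.0702] yaw y -34.17 tilt z [ 0.007 -0.003 -1.   ] j7 -0.57 gap 0.383 F [ 0.2 -1.  -3.9] gf 69.89139219280332
658 [[ 0.4666 -0.388   0.0578]
 [ 0.4843 -0.3797  0.0598]
 [ 0.5215 -0.3641  0.3946]]
```

View pics/s7.png

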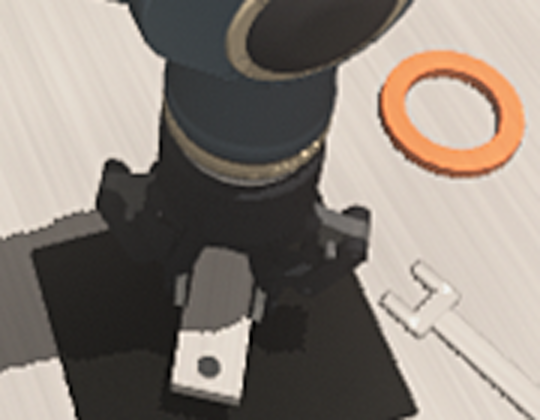

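The lever is held level with both fingers astride its broad part, its end at (210,370), clear of the mat. Carry it over to the board.

```bash
python3 -c "
from h import *
to(.49,.0,.17,-60)
to(.477,.412,.17,-87.2)"
```

```text
a -60 dp [ 0.2819 -0.1993 -0.1015] turn [ 0.0054 -0.0021  0.4507]
a 120 dp [ 0.2819 -0.1993 -0.1015] turn [ 0.0029  0.0074 -2.6909]
t 18.7 pos [ 0.4971 -0.3454  0.0694] yaw y -34.18 tilt z [ 0.005 -0.002 -1.   ] j7 -0.57 gap 0.38 F [ 0.1 -0.4 -3. ] gf 69.88616421818733
a -87.2 dp [ 0.6154 -0.4415 -0.1026] turn [ 0.0049 -0.0034  0.9254]
a 92.8 dp [ 0.6154 -0.4415 -0.1026] turn [ 0.0041  0.0058 -2.2161]
t 18.7 pos [ 0.4971 -0.3454  0.0694] yaw y -34.18 tilt z [ 0.005 -0.002 -1.   ] j7 -0.57 gap 0.38 F [ 0.1 -0.4 -3. ] gf 69.88616421818733
```

Call:
send_rows --plan '[{"dp": [0.015,-0.01,-0.04],"turn": [0,0,0.03],"fingers": 0.2},{"dp": [0.05,-0.035,-0.08],"turn": [0,0,0.08],"fingers": 0.2},{"dp": [0.09,-0.063,-0.1],"turn": [0,0,0.14],"fingers": 0.2},{"dp": [0.13,-0.092,-0.1],"turn": [0,0,0.2],"fingers": 0.2},{"dp": [0.17,-0.12,-0.1],"turn": [0,0,0.26],"fingers": 0.2},{"dp": [0.21,-0.149,-0.1],"turn": [0,0,0.32],"fingers": 0.2},{"dp": [0.25,-0.178,-0.1],"turn": [0,0,0.38],"fingers": 0.2},{"dp": [0.285,-0.203,-0.1],"turn": [0,0,0.44],"fingers": 0.2}]'

```text
time: 19.7
position: [0.4878, 0.0067, 0.1678]
ee_rot: [0.965, 0.264, 0.002, 0.001]
wrist_force: [0.8, 0.1, -2.3]
finger_gap: 0.383
grasp_force: 70.6
```

```bash
python3 -c "
from h import *
to(.477,.412,.15,-87.2)"
```

```text
a -87.2 dp [ 0.1968 -0.3545  0.0171] turn [ 0.0028 -0.0032  0.4849]
a 92.8 dp [ 0.1968 -0.3545  0.0171] turn [ 0.0044  0.0038 -2.6567]
t 19.7 pos [0.4878 0.0067 0.1678] yaw y -59.42 tilt z [ 0.004 -0.002 -1.   ] j7 -1.49 gap 0.383 F [ 0.8  0.1 -2.3] gf 70.62482382170856
```

Call:
send_rows --plan '[{"dp": [0.025,-0.045,0],"turn": [0,0,0.06],"fingers": 0.2},{"dp": [0.05,-0.09,0],"turn": [0,0,0.12],"fingers": 0.2},{"dp": [0.075,-0.135,0],"turn": [0,0,0.18],"fingers": 0.2},{"dp": [0.1,-0.18,0],"turn": [0,0,0.24],"fingers": 0.2},{"dp": [0.125,-0.225,0],"turn": [0,0,0.3],"fingers": 0.2},{"dp": [0.15,-0.27,0],"turn": [0,0,0.36],"fingers": 0.2}]'

```text
time: 20.45
position: [0.4796, 0.3148, 0.1668]
ee_rot: [0.996, 0.086, 0.002, 0.002]
wrist_force: [0.6, 0.3, -2.5]
finger_gap: 0.38
grasp_force: 70.6
```

```bash
python3 -c "
from h import *
to(.477,.412,.12,-87.2);print(get_state()['joints'].round(2))"
```

```text
a -87.2 dp [ 0.014  -0.0964  0.0465] turn [ 0.0031 -0.0033  0.1238]
a 92.8 dp [ 0.014  -0.0964  0.0465] turn [ 0.005   0.0047 -3.0178]
t 20.45 pos [0.4796 0.3148 0.1668] yaw y -80.11 tilt z [ 0.004 -0.003 -1.   ] j7 -2.42 gap 0.38 F [ 0.6  0.3 -2.5] gf 70.6268625240773
[-0.09  0.5  -0.76  1.83  0.41  0.98 -2.42]
```

Call:
send_rows --plan '[{"dp": [0.005,-0.033,0.01],"turn": [0,0,0.04],"fingers": 0.2},{"dp": [0.01,-0.066,0.025],"turn": [0,0,0.08],"fingers": 0.2},{"dp": [0.014,-0.096,0.04],"turn": [0,0,0.124],"fingers": 0.2},{"dp": [0.014,-0.096,0.046],"turn": [0,0,0.124],"fingers": 0.2},{"dp": [0.014,-0.096,0.046],"turn": [0,0,0.124],"fingers": 0.2}]'

```text
time: 21.08
position: [0.477, 0.4093, 0.1202]
ee_rot: [1.0, 0.026, 0.001, 0.002]
wrist_force: [0.6, 0.1, -3.0]
finger_gap: 0.378
grasp_force: 70.7
```

```bash
python3 -c "
from h import *
to(.477,.412,.06,-87.2);print(get_state()['joints'].round(3))"
```

```text
a -87.2 dp [-0.     -0.003   0.0602] turn [ 0.0045 -0.0028  0.0022]
a 92.8 dp [-0.     -0.003   0.0602] turn [ 0.0044  0.0071 -3.1394]
t 21.07 pos [0.477  0.4093 0.1202] yaw y -87.08 tilt z [ 0.003 -0.004 -1.   ] j7 -2.65 gap 0.378 F [ 0.6  0.1 -3. ] gf 70.6696780398488
[-0.347  0.6   -0.61   1.74   0.42   0.936 -2.649]
```

Call:
send_rows --plan '[{"dp": [0,-0.002,0.03],"turn": [0,0,0.002],"fingers": 0.2},{"dp": [0,-0.002,0.055],"turn": [0,0,0.002],"fingers": 0.2},{"dp": [0,-0.002,0.075],"turn": [0,0,0.002],"fingers": 0.2},{"dp": [0,-0.002,0.08],"turn": [0,0,0.002],"fingers": 0.2},{"dp": [0,-0.002,0.08],"turn": [0,0,0.002],"fingers": 0.2}]'

```text
time: 21.7
position: [0.4783, 0.4118, 0.0418]
ee_rot: [1.0, 0.024, 0.002, 0.001]
wrist_force: [0.5, -0.1, -2.8]
finger_gap: 0.38
grasp_force: 70.7
```

```bash
python3 -c "
from lev import *
np.set_printoptions(precision=4,suppress=True)
to(.477,.412,.033,-87.2);print(get_state()['joints'].round(3))
for n in('top','side'):
  p=read_camera(n); c=cloud(p)
  for k,a in(('lever',(.48,.41,.09,.029,.015)),('twin',(.485,.305,.066,.022,.0145))):
    try: print(n,k,lever_fit(p,*a))
    except Exception as e: print(k,e)
  print([(k,round(d['conf'],2),d['at'],atz(p,*d['at'],.024)) for k in('lever','lever_nose') for d in pinpoint(p,k)])
save(p,'s8.png',(190,110,330,230),4)
"
```

```text
a -87.2 dp [-0.0013 -0.0003  0.0088] turn [ 0.0018 -0.0048 -0.0013]
a 92.8 dp [-0.0013 -0.0003  0.0088] turn [-0.0076 -0.0029  3.1403]
t 21.7 pos [0.4783 0.4118 0.0418] yaw y -87.28 tilt z [ 0.005 -0.002 -1.   ] j7 -2.65 gap 0.38 F [ 0.5 -0.1 -2.8] gf 70.68581538274884
[-0.45   0.675 -0.465  1.784  0.417  0.779 -2.651]
top lever (array([0.5426, 0.4057,    nan]), np.float64(0.0022916666666666667), np.float64(0.03257938693938889))
top twin (array([   0.6695,    0.3473, -186.3079]), np.float64(0.24458333333333335), np.float64(0.023441122287129135))
[]
side lever (array([0.4791, 0.4022, 5.7749]), np.float64(0.476875), np.float64(0.030888218021638436))
side twin (array([0.4836, 0.3045, 2.6224]), np.float64(0.17076388888888888), np.float64(0.021207021321638875))
[('lever', 0.56, [244.2, 166.9], array([0.4726, 0.397 , 0.024 ])), ('lever_nose', 0.54, [268.0, 154.2], array([0.5506, 0.4301, 0.024 ])), ('lever_nose', 0.38, [363.8, 256.6], array([ 0.633 , -0.0304,  0.024 ])), ('lever_nose', 0.32, [448.8, 339.3], array([ 0.6901, -0.2809,  0.024 ]))]lev.py:19: RuntimeWarning: Degrees of freedom <= 0 for slice
  ctr=P.mean(0); w,V=np.linalg.eigh(np.cov((P-ctr).T)); a0=np.degrees(np.arctan2(V[1,1],V[0,1])); best=None
  c *= np.true_divide(1, fact)
  c *= np.true_divide(1, fact)
lev.py:17: RuntimeWarning: invalid value encountered in cast
  T=np.zeros((N,N),np.uint8); cv2.fillPoly(T,[np.round(((poly@M.T+q[:2])-o)*S*16).astype(np.int32)],1,shift=4)
```

View pics/s8.png

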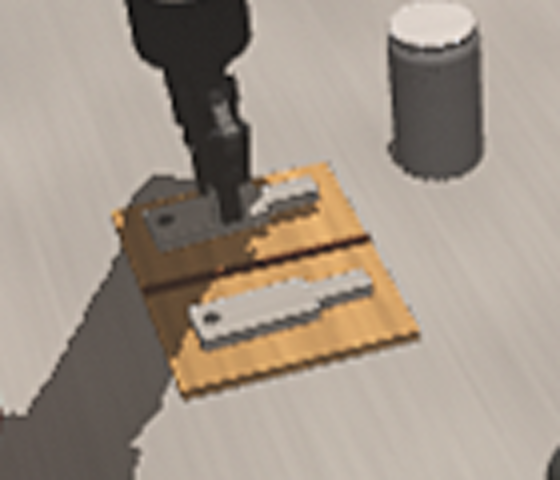

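The lever hangs over the empty (far) half at (235,215), parallel to the twin (280,305), noses both to the right. Lower to contact.

Call:
send_rows --plan '[{"dp": [-0.001,0,0.004],"turn": [0,0,0],"fingers": 0.2},{"dp": [-0.001,0,0.0075],"turn": [0,0,0],"fingers": 0.2},{"dp": [-0.001,0,0.0075],"turn": [0,0,0],"fingers": 0.2}]'

```text
time: 22.38
position: [0.4764, 0.412, 0.0333]
ee_rot: [1.0, 0.024, 0.002, 0.001]
wrist_force: [0.6, -0.9, -1.7]
finger_gap: 0.38
grasp_force: 70.7
```

Call:
send_rows --plan '[{"dp": [0,0,0.001],"turn": [0,0,0],"fingers": 0.2},{"dp": [0,0,0.0018],"turn": [0,0,0],"fingers": 0.2},{"dp": [0,0,0.0018],"turn": [0,0,0],"fingers": 0.2}]'

```text
time: 22.75
position: [0.4768, 0.4124, 0.0323]
ee_rot: [1.0, 0.024, 0.002, 0.001]
wrist_force: [0.3, -0.3, 0.2]
finger_gap: 0.385
grasp_force: 71.0
```

Call:
send_rows --plan '[{"dp": [0,0,0.0008],"turn": [0,0,0],"fingers": 0.2},{"dp": [0,0,0.0008],"turn": [0,0,0],"fingers": 0.2}]'

```text
time: 23.0
position: [0.4768, 0.4124, 0.0323]
ee_rot: [1.0, 0.024, 0.003, 0.001]
wrist_force: [-2.3, -2.5, 5.2]
finger_gap: 0.379
grasp_force: 71.9
```

Call:
send_rows --plan '[{"dp": [0,0,0],"turn": [0,0,0],"fingers": 0.45},{"dp": [0,0,0],"turn": [0,0,0],"fingers": 0.6},{"dp": [0,0,0],"turn": [0,0,0],"fingers": 0.65},{"dp": [0,0,-0.04],"turn": [0,0,0],"fingers": 0.65},{"dp": [0,0,-0.09],"turn": [0,0,0],"fingers": 0.65},{"dp": [0,0.03,-0.14],"turn": [0,0,0],"fingers": 0.65},{"dp": [0,0.09,-0.15],"turn": [0,0,0],"fingers": 0.65},{"dp": [0,0.15,-0.15],"turn": [0,0,0],"fingers": 0.65}]'

```text
time: 24.0
position: [0.4841, 0.2619, 0.1831]
ee_rot: [1.0, 0.025, 0.004, 0.0]
wrist_force: [1.4, -0.2, -0.2]
finger_gap: 0.648
grasp_force: 0.0
```

Call:
send_rows --plan '[{"dp": [0,0.06,0],"turn": [0,0,0],"fingers": 0.65},{"dp": [0,0.12,0],"turn": [0,0,0],"fingers": 0.65},{"dp": [0,0.18,0],"turn": [0,0,0],"fingers": 0.65},{"dp": [0,0.24,0],"turn": [0,0,0],"fingers": 0.65},{"dp": [0,0.3,0],"turn": [0,0,0],"fingers": 0.65},{"dp": [0,0.3,0],"turn": [0,0,0],"fingers": 0.65}]'

```text
time: 24.75
position: [0.4978, -0.0428, 0.1819]
ee_rot: [1.0, 0.019, 0.002, 0.002]
wrist_force: [0.5, 0.6, -0.1]
finger_gap: 0.647
grasp_force: 0.0
```

```bash
python3 -c "
from lev import *
np.set_printoptions(precision=4,suppress=True)
to(.477,.412,.033,-87.2)
for n in('top','side'):
  p=read_camera(n)
  for k,a in(('lever',(.485,.41,.067,.022,.0135)),('twin',(.485,.305,.067,.022,.0135))):
    try: print(n,k,lever_fit(p,*a))
    except Exception as e: print(k,e)
  print([(k,round(d['conf'],2),d['at'],atz(p,*d['at'],.022)) for k in('lever','lever_nose') for d in pinpoint(p,k)])
  if n=='top': save(p,'t9.png')
"
```

```text
a -87.2 dp [-0.0039 -0.4558  0.1471] turn [ 0.0041 -0.0041 -0.0105]
a 92.8 dp [-0.0039 -0.4558  0.1471] turn [-0.0064 -0.0064  3.131 ]
t 24.75 pos [ 0.4978 -0.0428  0.1819] yaw y -87.8 tilt z [ 0.004 -0.004 -1.   ] j7 -1.69 gap 0.647 F [ 0.5  0.6 -0.1] gf 0.0
top lever (array([0.4749, 0.4106, 2.6001]), np.float64(0.07548611111111111), np.float64(0.023293896835706818))
top twin (array([0.4817, 0.3075, 2.899 ]), np.float64(0.07222222222222222), np.float64(0.023044994268879293))
[('lever', 0.65, [143.4, 275.2], array([0.4706, 0.403 , 0.022 ])), ('lever_nose', 0.95, [140.3, 244.1], array([0.5395, 0.4115, 0.022 ]))]
side lever (array([0.4771, 0.407 , 2.8093]), np.float64(0.14472222222222222), np.float64(0.021091195228835458))
side twin (array([0.4839, 0.3039, 2.7196]), np.float64(0.12590277777777778), np.float64(0.021183406019370077))
[('lever', 0.73, [244.5, 166.0], array([0.4749, 0.4036, 0.022 ])), ('lever', 0.47, [273.7, 277.8], array([ 0.4307, -0.0124,  0.022 ])), ('lever_nose', 0.92, [268.2, 162.5], array([0.5402, 0.3941, 0.022 ])), ('lever_nose', 0.57, [245.8, 169.5], array([0.4741, 0.3864, 0.022 ]))]
```

View pics/t9.png

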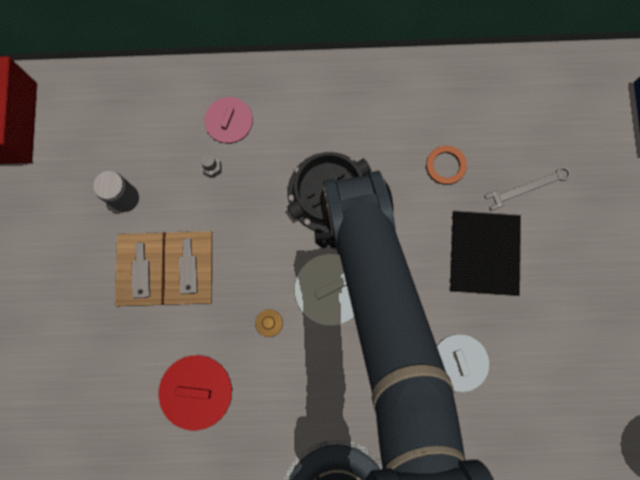

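The top view shows both levers in the board at (141,270) and (188,268), noses up. The fits agree within 0.3°, with the ends level to about 2 mm. The cap is upright on the bare bench at (325,288) and the bystanders have not moved. Handing in.

```bash
python3 -c "
from bench import *
print(sign_off())"
```

```text
the job is handed in; nothing more can be done
None
```

The job is handed in at about 25 s: the cap sits right way up on the bare bench, and the lever was laid flat on the mat, released and re-picked. It now lies in the board's empty half beside the other lever, same nose direction, parallel within about 0.3° and ends level within about 2 mm.

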